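Feed a board through the saw guide to its cut line and hold it for sawing

ROBOT

A 6-joint arm with a two-finger parallel gripper is mounted at the origin on a cart in front of the work surface, level with it; the furniture and walls round the work are solid. World frame = base frame: x ahead of the robot, y to its left, z up, the work surface at z = 0. Lengths are in m, angles in degrees, forces in N, time in s.
With the tool pointing down it reaches from about 0.35 to 0.875 m from the base axis. Payload 4.2 kg.
Tool frame: the origin (TCP) lies on the centre line of the jaws, within the pads' length; the fingertips stand 25 mm ahead of it and the grasp point (between the pads) lies 6 mm ahead of it; z points along the fingers, y is the line along which they close (so a half turn about z gives the same grasp; the last joint's range is limited). The gripper opens to 87 mm and grips with 3 to 60 N. Pads are 19 mm wide; open, the fingers measure 117 mm over their backs; the gripper's body (75 mm by 190 mm) begins 51 mm behind the grasp point.
Start: joints at [-60.241, 22.042, 0.453, 0, -68.411, -14.817], TCP at [0.161, -0.604, 0.248] pointing down, gripper open.
Joint ranges: [-179.83, 179.83], [-69.29, 118.12], [-61.27, 80.66], [-181.25, 117.63], [-171.15, -9.14], [-177.46, 177.46]. Speed limits (degrees/s): [159.86, 159.86, 180, 180, 180, 180].

INTERFACE

Orientations are given as a 3x3 rotation matrix whose columns are the frame's x, y, z axes.
In Python, from station import r gives the robot as it stands.
- The arm moves only by the tool move_arm, never from a script. Its argument "series" is a list of rows, each an object with "grip": the opening, from 0 (shut) to 1 (fully open); "xyz": the shift along the tool's x, y, z in mm, a list of three; "angular": the turn, a rotation vector about the tool's x, y, z in rad, a list of three. A call has 1 to 10 rows; each row is the pose to reach, as a shift and turn from the pose commanded when the call began, along the tool's axes at that moment; what a row does not reach only later rows make up. A row lasts 1/10 s, in which the tool goes at most 50 mm and 8.59 degrees, less where a joint would pass 70% of its speed; a pose out of reach is approached as far as the arm can. A call with a gripper value outside its range is refused whole. The fingers move at their own pace and stop on an object; the grip force is fixed at half the most. Time passes only in rows, so rows that repeat a pose let the fingers close. It gives the time, the measured TCP pose, the force, the opening and the grip force at its end, in the units of the state.
- r.sense(): the state, without advancing time (a new reading comes with each control period).
- r.capture(name): name is "scene" or "top" or "wrist"; returns a dict with "img" (384x512x3 uint8, red, green, blue), "camera_matrix" (3x3 intrinsics, pixels), "rvec" (rotation vector, rad) and "tvec" (3), from world to camera coordinates, as OpenCV has them; the wrist camera has in their place "hand_eye" (4x4, takes a point from camera to tool coordinates, whose origin is the TCP and whose axes are the flange's). Camera axes: x right, y down, z forward; pixel columns grow to the right and rows downward; lengths in m; the calibration is good to about 2 mm. The wrist camera is an equidistant fisheye: a pixel r from the principal point sees the ray r / f radians off the axis. A picture is of the moment at which its call begins: read the wrist's pose just before it. There is no depth.
- r.finish_job(): hands the job in; it is judged then, once.
The state is a dict: "time_s": time; "joints": joint angles; "joint_velocities": joint speeds; "effort": joint torques, N m; "tcp_pos": TCP position; "ee_rot": TCP orientation; "wrist_force": force on the tool from outside, world axes, zero at the start; "moment": the same for the moment, N m; "gripper_width": opening from 0.0 (shut) to 1.0 (fully open); "gripper_force": force on a finger pad.
Only numpy, scipy, OpenCV 4.12 (cv2) and the standard library are available. Lean on these libraries where they do the work, as an engineer would, in place of code of your own. Each camera call takes 0.05 s, during which the arm holds its last target. There are 200 camera calls.

TASK

Lay the marked board flat between the cheeks of the saw guide, with its long end pointing out over the end of the bench and its pencil line still at least 5 cm inside the saw slot, on the bench side. Then slide it outward, flat on the guide, until the pencil line stands in the saw slot, and keep hold of the short end so that the overhanging board lies flat and does not tip: the job ends with you still holding it there, ready for sawing. Keep the board level all the while, and leave the mug, the tape measure and the sprocket where they are.

Things in the scene. Friction and masses are not known exactly. Their poses are not given: they have to be found in the camera images.
- board: Loose straight pale wooden board, 54 mm wide, 350 long, 18 thick, about 0.28 kg, flat on the left part of the bench at the start. Origin: centre of its underside, below its centre of mass; x across, y along it, z up out of the face with the pencil line. The line crosses it 95 mm from its +y end: +y is the short end, -y the long end (255 mm).
- board_line (a point): Middle of the dark pencil line, on the board's top face: 80 mm from the board's middle toward its short (+y) end, 18 mm above its underside. Axes as the board's.
- saw_guide: Wooden bench hook screwed to the bench's right-hand end. Floor plate 114 mm wide (x), 12 thick, y -30 to +190. Two cheeks on it, y -30 to +45, 97 mm over their backs, channel between them 58 mm wide, open above. Origin: at bench-top level under the saw slot, mid channel. y runs along the channel (as world y), +y inward over the bench, -y out over its end. Its distance from the robot varies.
- saw_slot (a point): Middle of the 4 mm saw slot through both cheeks, at the guide's floor, 12 mm above the bench. Axes as the guide's. Board on the floor with its line in the slot: the line's point is 18 mm straight above. The cheeks are upright for 20 mm above the floor, then flare outward as a lead-in (73 mm wide at the top, 48 mm above the bench).
- guide_outer_end (a point): Outer end of the guide's floor, mid channel, 30 mm outside the slot: nothing carries the board farther out, so it tips if let go once its middle is past here (with its line in the slot the middle is 50 mm past).
- guide_inner_end (a point): Inner end of the guide's floor plate, mid channel, 190 mm inside the slot. From the cheeks to here the plate is open on both sides. A steel tool box 136 mm high stands at y > 0.09 m, x > 0.64 m; a bench vice 172 mm high stands at x 0.29 to 0.57 m, y -0.01 to 0.17 m.
- mug: Green and white mug, 101 mm high, on the bench right of the vice, near the front; to be left alone. Origin at the centre of its underside.
- tape_measure: Yellow steel tape, 36x83x70 mm, standing on the bench right of the vice; to be left alone. Origin at the centre of its underside.
- sprocket: Steel sprocket, 69 mm across, 19 mm high, lying on the bench beyond the saw guide; to be left alone. Origin at the centre of its underside.

How it is judged (in metres and radians):
On the way, in this order (a step that is already met when the one before it is completed fails the run):
1. the board lies flat and still in the guide, long end outward, its pencil line at least 40 mm on the bench side of the slot (x of board_line in the frame of saw_slot between -0.009 and 0.009 m and y of board_line in the frame of saw_slot above 0.04 m and y of board in the frame of saw_guide below 0.09 m and z of board_line in the frame of saw_slot between 0.015 and 0.0205 m and angle between board's own z axis and vertical below 0.03 rad and angle between the y axis of board and the y axis of saw_guide, either way round below 0.06 rad and linear speed of board below 0.02 m/s), for 0.2 s.
2. the board slides outward lying flat in the guide: its line comes within 35 mm of the slot (x of board_line in the frame of saw_slot between -0.007 and 0.007 m and y of board_line in the frame of saw_slot between 0.005 and 0.035 m and z of board_line in the frame of saw_slot between 0.015 and 0.0205 m and angle between board's own z axis and vertical below 0.03 rad and angle between the y axis of board and the y axis of saw_guide, either way round below 0.06 rad), for 0.05 s.
At the end, for the whole second after the job is handed in: Fingers hold the board (1 N or more) on its short side of the line; it lies still in the guide, long end outward, pencil line within 4 mm of the slot's middle along and across, flat on the guide floor (line 15 to 20.5 mm above it, tilt under 0.03 rad), square within 0.06 rad (y of board_line in the frame of saw_slot between -0.004 and 0.004 m and x of board_line in the frame of saw_slot between -0.004 and 0.004 m and z of board_line in the frame of saw_slot between 0.015 and 0.0205 m and angle between board's own z axis and vertical below 0.03 rad and angle between the y axis of board and the y axis of saw_guide, either way round below 0.06 rad and linear speed of board below 0.01 m/s and y of board in the frame of saw_guide below -0.07 m and contact force between the fingers and board above 1 N and y of the grasp point in the frame of board above 0.085 m); the arm keeps its last pose, push and grip.
It fails at once if the board tips: more than 0.35 rad from level (angle between board's own z axis and vertical above 0.35 rad).
It fails at once if the board drops below the bench top (height (world z) of board below -0.03 m).
It fails at once if the mug is moved by more than 20 mm (distance of mug from where it was at the start of the episode above 0.02 m).
It fails at once if the tape measure is moved by more than 20 mm (distance of tape_measure from where it was at the start of the episode above 0.02 m).
It fails at once if the sprocket is moved by more than 20 mm (distance of sprocket from where it was at the start of the episode above 0.02 m).
It also fails if it takes over 48 s, if anything falls off the work surface, if the arm or the gripper's body presses on something with over 40 N, if the wrist force passes 120 N, or if a joint passes its speed limit or range.

## Working session

There is one attempt and no reset: what is moved stays moved. The work goes in short steps, Python scripts to look and compute and a tool call to move; the robot and the scene stay as the last step left them, time stands still between calls to the robot, and variables do not carry over. Pictures are saved under pics/ and viewed, at most 13 in all, crops included, and the job is handed in when it is done.

Besides the shell and the picture viewer there is one more tool, called after "Call:" in YAML: its name, and indented under it one key for each argument. move_arm: Moves the arm, as the interface text tells. Its arguments: {"type":"object","properties":{"series":{"type":"array"}},"required":["series"]}

```bash
ls; mkdir -p pics
cat > h.py <<'E'
import numpy as np, cv2
from station import r
def save(name,fn):
    c=r.capture(name); np.savez('pics/'+fn+'.npz',**c); cv2.imwrite('pics/'+fn+'.png',c['img'][:,:,::-1]); return c
def ray(c,uv):
    R=cv2.Rodrigues(np.array(c['rvec'],float))[0]; t=np.array(c['tvec'],float).ravel(); K=np.array(c['camera_matrix'],float)
    d=R.T@(np.linalg.inv(K)@np.array([uv[0],uv[1],1.])); return -R.T@t,d
def onz(c,uv,z):
    o,d=ray(c,uv); return o+d*(z-o[2])/d[2]
E
python3 - <<'E'
from h import *
a=save('top','top0');b=save('scene','scene0')
cv2.imwrite('pics/both.png',cv2.resize(np.hstack([a['img'],b['img']])[:,:,::-1],(800,300)))
for c in(a,b): print(c['camera_matrix'],ray(c,(256,192)))
s=r.sense();print(s['time_s'],s['tcp_pos'],s['ee_rot'],s['gripper_width'])
E
```

```text
pics
[[429.37825724   0.         257.33062979]
 [  0.         429.37825724 188.58632486]
 [  0.           0.           1.        ]] (array([0.40210273, 0.0784564 , 1.16936619]), array([ 0.14486733,  0.0258182 , -0.98915099]))
[[346.83070331   0.         258.49187005]
 [  0.         346.83070331 193.29469784]
 [  0.           0.           1.        ]] (array([0.16200471, 0.61297989, 0.68968255]), array([ 0.44309459, -0.5644915 , -0.69647834]))
0.1 [ 0.16105561 -0.60337659  0.246546  ] [[-9.66218808e-01 -2.57722376e-01 -6.25817133e-04]
 [-2.57723112e-01  9.66216908e-01  1.91930496e-03]
 [ 1.10027262e-04  2.01575609e-03 -9.99997962e-01]] 0.99863875624985
```

View pics/top0.png

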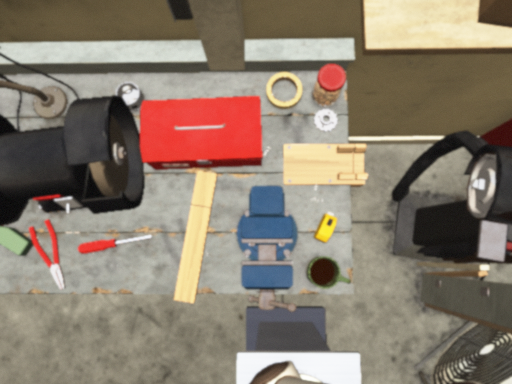

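View pics/scene0.png

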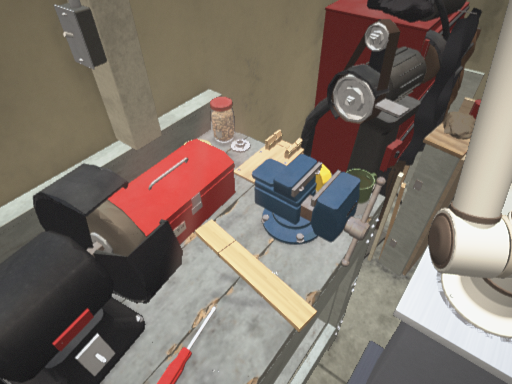

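The top view has image up = +x and image right = −y. The board runs from (205,172) to (185,300) and its short end looks to be the far one. The guide is at u 284–367, v 143–185, with its cheeks at the right. Next I'll measure both.

```bash
cat > m.py <<'E'
from h import *
a=dict(np.load('pics/top0.npz'));im=a['img']
hsv=cv2.cvtColor(im,cv2.COLOR_RGB2HSV)
m=cv2.inRange(hsv,(10,60,120),(28,255,255))
n,l,st,ce=cv2.connectedComponentsWithStats(m)
for i in range(1,n):
    if st[i,4]>600:
        cnt=cv2.findContours((l==i).astype('u1'if 0 else np.uint8),0,1)[0]
        box=cv2.boxPoints(cv2.minAreaRect(np.vstack(cnt)))
        print(st[i])
        for p in box: print(p,onz(a,p,.018).round(4),onz(a,p,.012).round(4))
E
python3 m.py
python3 - <<'E'
from h import *
im=cv2.imread('pics/top0.png')
A=cv2.resize(im[135:195,275:375],(600,360),interpolation=cv2.INTER_CUBIC)
B=cv2.resize(im[165:225,150:250],(400,240),interpolation=cv2.INTER_CUBIC)
o=np.zeros((600,600,3),np.uint8);o[:360]=A;o[360:,:400]=B;cv2.imwrite('pics/crop.png',o)
E
```

```text
[ 363    0  149   50 3221]
[363.   0.] [ 1.1311 -0.2012  0.018 ] [ 1.1349 -0.2027  0.012 ]
[511.   0.] [ 1.1247 -0.6234  0.018 ] [ 1.1284 -0.627   0.012 ]
[511.  49.] [ 0.975 -0.61   0.018] [ 0.978  -0.6136  0.012 ]
[363.  49.] [ 0.9801 -0.1955  0.018 ] [ 0.9831 -0.1969  0.012 ]
[266  71  37  38 634]
[258.00003  89.99999] [0.8608 0.1029 0.018 ] [0.8631 0.103  0.012 ]
[284.00003   63.999992] [0.9374 0.029  0.018 ] [0.9402 0.0288 0.012 ]
[309.50003  89.49999] [ 0.8608 -0.0417  0.018 ] [ 0.8632 -0.0423  0.012 ]
[283.50003 115.49999] [0.7856 0.0319 0.018 ] [0.7876 0.0317 0.012 ]
[ 283  141   86   46 3383]
[283. 141.] [0.7126 0.034  0.018 ] [0.7142 0.0338 0.012 ]
[368. 141.] [ 0.711 -0.199  0.018] [ 0.7126 -0.2004  0.012 ]
[368. 186.] [ 0.5859 -0.194   0.018 ] [ 0.5869 -0.1954  0.012 ]
[283. 186.] [0.5869 0.0352 0.018 ] [0.5879 0.035  0.012 ]
[ 173  167   50  137 3170]
[172.3413 301.3844] [0.282  0.3277 0.018 ] [0.2813 0.329  0.012 ]
[186.3654  165.45833] [0.6452 0.2999 0.018 ] [0.6464 0.301  0.012 ]
[228.72401 169.82867] [0.6323 0.1832 0.018 ] [0.6335 0.1837 0.012 ]
[214.6999  305.75476] [0.2711 0.2163 0.018 ] [0.2704 0.2171 0.012 ]
```

View pics/crop.png

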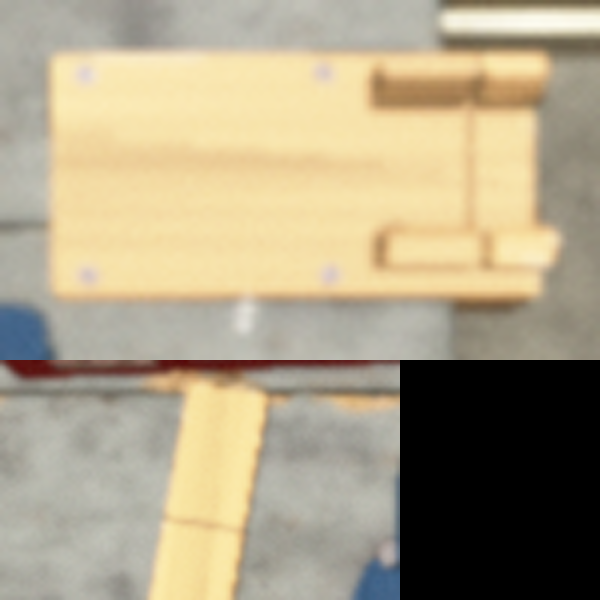

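Run:
```python
from h import *
a=dict(np.load('pics/top0.npz'));im=a['img']
f=lambda x,y:((x+.5)/6+275-.5,(y+.5)/6+135-.5)
for n,p,z in[('in-far',(50,52),.012),('in-near',(50,297),.012),('out-mid',(537,165),.012),('slot',(471,165),.012),('slot+',(471,110),.012),('slot-',(471,225),.012),('far cheek topinner?',(420,73),.048),('cheek near inner top',(430,230),.048)]:
    print(n,onz(a,f(*p),z).round(4))
g=lambda x,y:((x+.5)/4+150-.5,(y-360+.5)/4+165-.5)
for p in[(187,385),(268,392),(165,521),(243,528)]: print(onz(a,g(*p),.018).round(4))
# board edges rows
b=im.astype(int);sat=b[:,:,0]-b[:,:,2]
L=[];Rr=[]
for v in range(185,285,4):
    row=sat[v,165:230]; u=np.where(row>55)[0]+165; u=u[np.abs(u-np.median(u))<15]
    L.append(onz(a,(u.min()-.5,v),.018)[:2]);Rr.append(onz(a,(u.max()+.5,v),.018)[:2])
for e in(L,Rr):
    e=np.array(e);k=np.polyfit(e[:,0],e[:,1],1);print('y=k0 x+k1',k,np.std(np.polyval(k,e[:,0])-e[:,1]))
col=sat[285:310,185];print(col, sat[285:310,180])
for v in(299,300,301,302,303):print(v,onz(a,(185,v),.018).round(4))
# obstacles: vice blue, box red
h=cv2.cvtColor(im,cv2.COLOR_RGB2HSV)
for n,lo,hi in[('yellow',(22,180,120),(32,255,255)),('green',(40,60,30),(80,255,255)),]:
    m=cv2.inRange(h,lo,hi);m[:, :230]=0
    ys,xs=np.where(m);print(n,len(xs),onz(a,(xs.mean(),ys.mean()),.07),xs.min(),xs.max(),ys.min(),ys.max())
```

```text
in-far [0.7078 0.0341 0.012 ]
in-near [0.5932 0.0352 0.012 ]
out-mid [ 0.6533 -0.1874  0.012 ]
slot [ 0.6534 -0.1574  0.012 ]
slot+ [ 0.6792 -0.1583  0.012 ]
slot- [ 0.6255 -0.1565  0.012 ]
far cheek topinner? [ 0.6876 -0.1289  0.048 ]
cheek near inner top [ 0.6164 -0.1311  0.048 ]
[0.6299 0.272  0.018 ]
[0.6247 0.2163 0.018 ]
[0.5362 0.2849 0.018 ]
[0.5312 0.2319 0.018 ]
y=k0 x+k1 [-0.15834883  0.37170533] 0.0008185151417690262
y=k0 x+k1 [-0.1622786   0.31497233] 0.0033838736368216244
[89 85 89 89 90 88 86 85 86 83 85 88 85 86 87 83 78 57 32 28 25 25 22 24
 21] [83 84 85 88 87 89 88 89 89 91 91 91 92 90 89 83 59 34 27 24 25 22 25 25
 21]
299 [0.2881 0.2946 0.018 ]
300 [0.2856 0.2945 0.018 ]
301 [0.283  0.2945 0.018 ]
302 [0.2805 0.2944 0.018 ]
303 [0.2779 0.2943 0.018 ]
yellow 302 [ 0.4688058  -0.06861432  0.07      ] 315 335 215 241
green 92 [ 0.35033414 -0.08962269  0.07      ] 308 347 257 287
```

The slot is at about (0.651, −0.157). The guide's sizes check: plate 114 mm, inner end at y 0.034, outer end at −0.187. The board's line is at (0.534, 0.258) and its centre at (0.455, 0.271). Its y axis is at −9.1° from +x, and the short end measures 95 mm.

```bash
cat >> h.py <<'E'
from scipy.spatial.transform import Rotation as Ro
def plan(p,yaw,frm=None):
    "shift (mm) and turn in tool axes to TCP p, tool down, closing axis at yaw deg"
    s=r.sense(); p0,R0=(np.array(s['tcp_pos']),np.array(s['ee_rot'])) if frm is None else frm
    t=np.radians(yaw);c,q=np.cos(t),np.sin(t)
    R=np.array([[-q,c,0],[c,q,0],[0,0,-1.]])
    print((1e3*R0.T@(np.array(p)-p0)).round(1),Ro.from_matrix(R0.T@R).as_rotvec().round(4)); return np.array(p),R
E
python3 - <<'E'
from h import *
plan((.45,-.15,.30),104.94)
f=plan((.45,-.15,.30),80.9)
plan((.469,.269,.30),80.9,f)
E
```

```text
[-396.   363.7  -52.8] [ 0.002  -0.0001 -0.0001]
[-396.   363.7  -52.8] [ 0.002  -0.0005  0.4195]
[ 47.5 416.7   0. ] [0. 0. 0.]
```

Call:
move_arm:
  series:
    - {"grip": 1,"xyz": [-396,364,-53],"angular": [0,0,0.42]}
    - {"grip": 1,"xyz": [-396,364,-53],"angular": [0,0,0.42]}
    - {"grip": 1,"xyz": [-396,364,-53],"angular": [0,0,0.42]}
    - {"grip": 1,"xyz": [-396,364,-53],"angular": [0,0,0.42]}
    - {"grip": 1,"xyz": [-396,364,-53],"angular": [0,0,0.42]}
    - {"grip": 1,"xyz": [-396,364,-53],"angular": [0,0,0.42]}
    - {"grip": 1,"xyz": [-396,364,-53],"angular": [0,0,0.42]}
    - {"grip": 1,"xyz": [-396,364,-53],"angular": [0,0,0.42]}
    - {"grip": 1,"xyz": [-396,364,-53],"angular": [0,0,0.42]}
    - {"grip": 1,"xyz": [-396,364,-53],"angular": [0,0,0.42]}

```text
time_s: 1.1
tcp_pos: [0.426, -0.1863, 0.2963]
ee_rot: [[-0.987, 0.158, 0.0], [0.158, 0.987, 0.0], [-0.0, 0.0, -1.0]]
wrist_force: [1.9, -0.5, 0.7]
gripper_width: 1.001
gripper_force: 0.0
```

Run:
```python
from h import *
s=r.sense();print(s['time_s'],s['tcp_pos'],s['joints'])
plan((.469,.269,.30),80.9)
```

```text
1.1 [ 0.42600903 -0.18628091  0.29625266] [-3.52158462e+00  4.16401183e+00 -1.61265725e+01 -8.30192227e-03
 -6.97071998e+01 -9.55893788e+01]
[ 29.7 456.3  -3.7] [ 0.0001  0.     -0.0002]
```

Call:
move_arm:
  series:
    - {"grip": 1,"xyz": [30,456,-4],"angular": [0,0,0]}
    - {"grip": 1,"xyz": [30,456,-4],"angular": [0,0,0]}
    - {"grip": 1,"xyz": [30,456,-4],"angular": [0,0,0]}
    - {"grip": 1,"xyz": [30,456,-4],"angular": [0,0,0]}
    - {"grip": 1,"xyz": [30,456,-4],"angular": [0,0,0]}
    - {"grip": 1,"xyz": [30,456,-4],"angular": [0,0,0]}
    - {"grip": 1,"xyz": [30,456,-4],"angular": [0,0,0]}
    - {"grip": 1,"xyz": [30,456,-4],"angular": [0,0,0]}
    - {"grip": 1,"xyz": [30,456,-4],"angular": [0,0,0]}
    - {"grip": 1,"xyz": [30,456,-4],"angular": [0,0,0]}

```text
time_s: 2.1
tcp_pos: [0.4683, 0.2711, 0.2988]
ee_rot: [[-0.988, 0.154, -0.001], [0.154, 0.988, -0.0], [0.001, -0.0, -1.0]]
wrist_force: [-1.3, 0.0, -0.3]
gripper_width: 0.999
gripper_force: 0.0
```

Run:
```python
from h import *
s=r.sense();np.savez('pics/s1.npz',p=s['tcp_pos'],R=s['ee_rot'])
c=save('wrist','w1');print(c['hand_eye'],c['camera_matrix'])
s=r.sense();print(s['time_s'],s['tcp_pos'])
plan((.469,.2687,.06),80.9)
```

```text
[[ 1.13209570e-03 -9.64930277e-01 -2.62503865e-01  7.24290012e-02]
 [ 9.99999355e-01  1.06892020e-03  3.83466731e-04 -1.37487383e-03]
 [-8.94229743e-05 -2.62504130e-01  9.64930865e-01 -1.35820251e-01]
 [ 0.00000000e+00  0.00000000e+00  0.00000000e+00  1.00000000e+00]] [[297.31863964   0.         254.58990863]
 [  0.         297.31863964 186.91362016]
 [  0.           0.           1.        ]]
2.15 [0.4681531  0.26986626 0.29872582]
[ -1.3  -0.7 238.7] [-0.0013 -0.0013  0.0032]
```

View pics/w1.png

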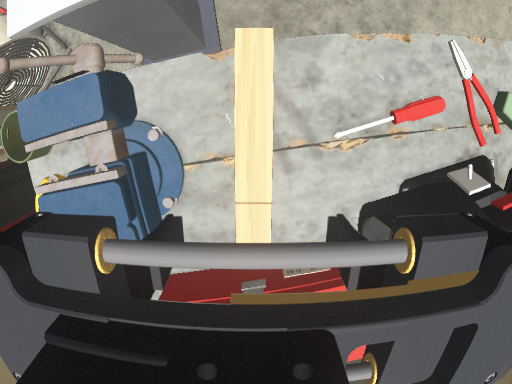

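The wrist view shows the board running straight down the picture (u 235–273), with the line at (254,203) and the vice clear on the left. I'll use this view to check the position.

```bash
cat >> h.py <<'E'
def wpt(c,sp,uv,z):
    K=c['camera_matrix'];x=(uv[0]-K[0,2])/K[0,0];y=(uv[1]-K[1,2])/K[1,1];t=np.hypot(x,y)
    d=np.array([np.sin(t)*x/t,np.sin(t)*y/t,np.cos(t)]) if t>1e-9 else np.array([0,0,1.])
    H=c['hand_eye'];o=sp['p']+sp['R']@H[:3,3];d=sp['R']@H[:3,:3]@d
    return o+d*(z-o[2])/d[2]
E
python3 - <<'E'
from h import *
c=dict(np.load('pics/w1.npz'));s=dict(np.load('pics/s1.npz'));im=c['img'].astype(int);sat=im[:,:,0]-im[:,:,2]
P=[]
for v in(60,100,140,170,190,225):
    u=np.where(sat[v,215:295]>45)[0]+215
    a=wpt(c,s,(u.min()-.5,v),.018);b=wpt(c,s,(u.max()+.5,v),.018);P.append((a+b)/2)
    print(v,u.min(),u.max(),a[:2].round(4),b[:2].round(4),P[-1][:2].round(4),np.linalg.norm(a-b).round(4))
P=np.array(P);print(np.degrees(np.arctan(np.polyfit(P[:,0],P[:,1],1)[0])))
g=im[190:215,245:265].mean((1,2));print(g.round(0));v=190+g.argmin();print('line',v,wpt(c,s,(254,v),.018))
E
```

```text
60 234 273 [0.3246 0.2626] [0.3331 0.3171] [0.3288 0.2898] 0.0552
100 234 273 [0.3807 0.2538] [0.3892 0.3085] [0.3849 0.2811] 0.0554
140 234 272 [0.4362 0.2447] [0.4447 0.2989] [0.4405 0.2718] 0.0548
170 235 271 [0.4791 0.2389] [0.4872 0.2913] [0.4831 0.2651] 0.053
190 235 271 [0.5084 0.2339] [0.5167 0.2872] [0.5126 0.2605] 0.054
225 236 270 [0.563  0.2258] [0.5711 0.2782] [0.567 0.252] 0.053
-9.062436058164
[224. 224. 223. 224. 224. 224. 224. 224. 223. 223. 224. 223. 183. 177.
 216. 223. 223. 223. 223. 223. 223. 223. 223. 223. 223.]
line 203 [0.53247518 0.25891298 0.018     ]
```

Call:
move_arm:
  series:
    - {"grip": 1,"xyz": [-1,-2,236],"angular": [0,0,0.002]}
    - {"grip": 1,"xyz": [-1,-2,236],"angular": [0,0,0.002]}
    - {"grip": 1,"xyz": [-1,-2,236],"angular": [0,0,0.002]}
    - {"grip": 1,"xyz": [-1,-2,236],"angular": [0,0,0.002]}
    - {"grip": 1,"xyz": [-1,-2,236],"angular": [0,0,0.002]}
    - {"grip": 1,"xyz": [-1,-2,236],"angular": [0,0,0.002]}
    - {"grip": 1,"xyz": [-1,-2,236],"angular": [0,0,0.002]}

```text
time_s: 2.85
tcp_pos: [0.4695, 0.264, 0.0647]
ee_rot: [[-0.987, 0.161, 0.0], [0.161, 0.987, -0.001], [-0.0, -0.001, -1.0]]
wrist_force: [0.7, 0.9, -0.3]
gripper_width: 1.005
gripper_force: 0.0
```

Run:
```python
from h import *
s=r.sense();print(s['time_s'],s['tcp_pos'],s['wrist_force'])
plan((.4693,.2678,.028),80.9)
```

```text
2.85 [0.46946036 0.26401558 0.06473094] [ 0.66172992  0.90232923 -0.31180322]
[ 0.8  3.7 36.7] [-0.0007  0.0003 -0.0026]
```

Call:
move_arm:
  series:
    - {"grip": 1,"xyz": [0,2,36],"angular": [0,0,0]}
    - {"grip": 1,"xyz": [0,2,36],"angular": [0,0,0]}
    - {"grip": 1,"xyz": [0,2,36],"angular": [0,0,0]}

```text
time_s: 3.15
tcp_pos: [0.4702, 0.2671, 0.0301]
ee_rot: [[-0.987, 0.16, 0.002], [0.16, 0.987, 0.001], [-0.002, 0.002, -1.0]]
wrist_force: [-0.9, -0.3, -0.2]
gripper_width: 0.998
gripper_force: 0.0
```

Call:
move_arm:
  series:
    - {"grip": 1,"xyz": [0,0,2],"angular": [0,0,0]}
    - {"grip": 0.4,"xyz": [0,0,2],"angular": [0,0,0]}
    - {"grip": 0.4,"xyz": [0,0,2],"angular": [0,0,0]}
    - {"grip": 0.4,"xyz": [0,0,2],"angular": [0,0,0]}
    - {"grip": 0.4,"xyz": [0,0,2],"angular": [0,0,0]}
    - {"grip": 0.4,"xyz": [0,0,2],"angular": [0,0,0]}

```text
time_s: 3.75
tcp_pos: [0.4696, 0.267, 0.0263]
ee_rot: [[-0.987, 0.16, 0.001], [0.16, 0.987, 0.001], [-0.001, 0.001, -1.0]]
wrist_force: [0.4, 2.5, -0.6]
gripper_width: 0.627
gripper_force: 0.9
```

Call:
move_arm:
  series:
    - {"grip": 0.2,"xyz": [0,0,0],"angular": [0,0,0]}
    - {"grip": 0.2,"xyz": [0,0,0],"angular": [0,0,0]}
    - {"grip": 0.2,"xyz": [0,0,-10],"angular": [0,0,0]}
    - {"grip": 0.2,"xyz": [0,0,-30],"angular": [0,0,0]}
    - {"grip": 0.2,"xyz": [0,0,-60],"angular": [0,0,0]}
    - {"grip": 0.2,"xyz": [0,0,-100],"angular": [0,0,0]}
    - {"grip": 0.2,"xyz": [0,0,-140],"angular": [0,0,0]}
    - {"grip": 0.2,"xyz": [0,0,-180],"angular": [0,0,0]}
    - {"grip": 0.2,"xyz": [0,0,-220],"angular": [0,0,0]}
    - {"grip": 0.2,"xyz": [0,0,-240],"angular": [0,0,0]}

```text
time_s: 4.75
tcp_pos: [0.4696, 0.2664, 0.2701]
ee_rot: [[-0.987, 0.16, 0.004], [0.16, 0.987, 0.003], [-0.003, 0.003, -1.0]]
wrist_force: [0.8, -0.1, -3.8]
gripper_width: 0.618
gripper_force: 30.0
```

Run:
```python
from h import *
s=r.sense();print(s['time_s'],s['tcp_pos'],s['wrist_force'],s['moment'],s['gripper_force'])
save('scene','scene1');
f=plan((.600,.10,.27),130)
f=plan((.651,-.087,.27),180,f)
```

```text
4.75 [0.46957318 0.26642513 0.27008319] [ 0.77697566 -0.07224443 -3.81869526] [ 0.09020001 -0.06934254 -0.03801646] 29.998614192008972
[-154.5 -144.1    2.5] [ 0.0031  0.0084 -0.8588]
[  81.1 -176.     0. ] [ 0.      0.     -0.8727]
```

View pics/scene1.png

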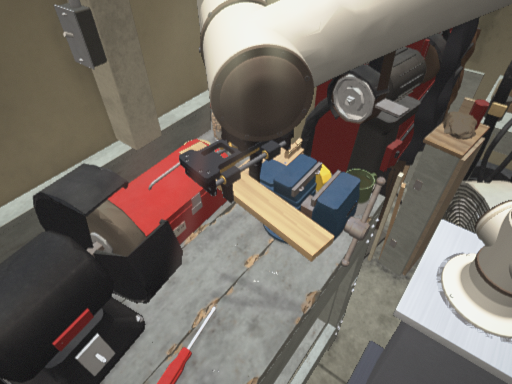

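The board hangs level in the jaws. Now I'll carry it over the vice and turn it.

Call:
move_arm:
  series:
    - {"grip": 0.2,"xyz": [-20,-18,0],"angular": [0,0,-0.1]}
    - {"grip": 0.2,"xyz": [-46,-42,0],"angular": [0,0,-0.24]}
    - {"grip": 0.2,"xyz": [-72,-66,0],"angular": [0,0,-0.38]}
    - {"grip": 0.2,"xyz": [-98,-90,0],"angular": [0,0,-0.52]}
    - {"grip": 0.2,"xyz": [-124,-114,0],"angular": [0,0,-0.66]}
    - {"grip": 0.2,"xyz": [-142,-134,0],"angular": [0,0,-0.78]}
    - {"grip": 0.2,"xyz": [-154,-144,0],"angular": [0,0,-0.86]}
    - {"grip": 0.2,"xyz": [-154,-144,0],"angular": [0,0,-0.86]}

```text
time_s: 5.6
tcp_pos: [0.598, 0.0976, 0.2638]
ee_rot: [[-0.767, -0.641, -0.004], [-0.641, 0.767, -0.001], [0.004, 0.002, -1.0]]
wrist_force: [0.0, 0.2, -4.3]
gripper_width: 0.615
gripper_force: 30.0
```

Run:
```python
from h import *
s=r.sense();print(s['time_s'],s['tcp_pos'],s['wrist_force'],s['joints'])
f=plan((.651,-.087,.27),180)
```

```text
5.6 [0.59795265 0.09762268 0.26379281] [ 0.00573091  0.23988795 -4.28309818] [ 2.45482033e+01  1.96973477e+01 -7.12365187e-01 -3.77619819e-02
 -6.98388949e+01 -7.46611984e+01]
[  77.7 -175.7   -6.2] [ 0.0034 -0.003  -0.8749]
```

Call:
move_arm:
  series:
    - {"grip": 0.2,"xyz": [10,-20,-6],"angular": [0,0,-0.1]}
    - {"grip": 0.2,"xyz": [22,-48,-6],"angular": [0.003,-0.003,-0.24]}
    - {"grip": 0.2,"xyz": [34,-76,-6],"angular": [0.003,-0.003,-0.38]}
    - {"grip": 0.2,"xyz": [46,-104,-6],"angular": [0.003,-0.003,-0.52]}
    - {"grip": 0.2,"xyz": [58,-132,-6],"angular": [0.003,-0.003,-0.66]}
    - {"grip": 0.2,"xyz": [70,-158,-6],"angular": [0.003,-0.003,-0.79]}
    - {"grip": 0.2,"xyz": [78,-176,-6],"angular": [0.003,-0.003,-0.875]}
    - {"grip": 0.2,"xyz": [78,-176,-6],"angular": [0.003,-0.003,-0.875]}
    - {"grip": 0.2,"xyz": [78,-176,-6],"angular": [0.003,-0.003,-0.875]}

```text
time_s: 6.5
tcp_pos: [0.6507, -0.0848, 0.2707]
ee_rot: [[0.001, -1.0, 0.001], [-1.0, -0.001, 0.002], [-0.002, -0.001, -1.0]]
wrist_force: [-0.2, 0.5, -3.0]
gripper_width: 0.617
gripper_force: 30.0
```

Run:
```python
from h import *
s=r.sense();print(s['time_s'],s['tcp_pos'],s['wrist_force'],s['moment'],s['ee_rot'])
np.savez('pics/s2.npz',p=s['tcp_pos'],R=s['ee_rot'])
save('wrist','w2');save('top','top2')
plan((.651,-.087,.06),180)
```

```text
6.5 [ 0.65070146 -0.08479849  0.27066853] [-0.16811754  0.47919867 -3.04022789] [ 0.09927349  0.13318786 -0.01440112] [[ 7.13778671e-04 -9.99999487e-01  7.18891073e-04]
 [-9.99997496e-01 -7.12252172e-04  2.12143057e-03]
 [-2.12091745e-03 -7.20403505e-04 -9.99997491e-01]]
[  3.3   0.5 211.4] [-0.0023  0.0019  0.0029]
```

View pics/w2.png

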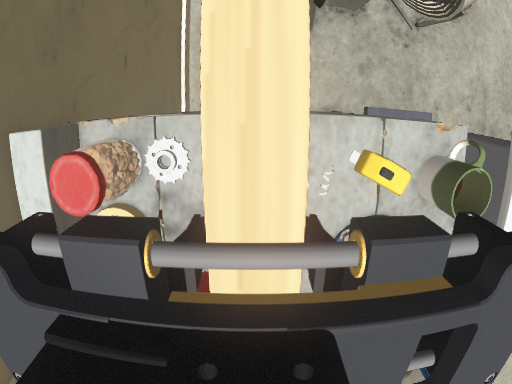

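Run:
```python
from h import *
a=dict(np.load('pics/top0.npz'));im=a['img'].astype(float);sat=im[:,:,0]-im[:,:,2]
def cross(p,th):
    i=np.where((p[:-1]<th)!=(p[1:]<th))[0]; return i+(th-p[i])/(p[i+1]-p[i])
for u in(300,310,320):
    p=sat[130:200,u]; th=(np.median(p[20:45])+np.median(p[60:]))/2; k=cross(p,th)+130
    print(u,k.round(2),[onz(a,(u,v),.012)[0].round(4) for v in (k.min(),k.max())])
p=im[152:172,340:370].sum(2).mean(0);print('slot cols',p.round(0))
for v in (353,353.5,354):print(v,onz(a,(v,164),.012)[1])
for zz in(.1,.17):print([onz(a,q,zz)[:2].round(3) for q in((284,186),(296,232),(284,214))])
c=dict(np.load('pics/w2.npz'));s=dict(np.load('pics/s2.npz'));w=c['img'].astype(int);sw=w[:,:,0]-w[:,:,2]
for v in(20,60,100,150,190,210):
    u=np.where(sw[v,180:340]>45)[0]+180
    A=wpt(c,s,(u.min()-.5,v),.262);B=wpt(c,s,(u.max()+.5,v),.262);print(v,u.min(),u.max(),((A+B)/2)[:2].round(4),np.linalg.norm(A-B).round(4))
t=dict(np.load('pics/top2.npz'));cv2.imwrite('pics/t2.png',cv2.resize(t['img'][100:240,200:400,::-1],(800,560)))
```

```text
300 [143.5  184.88] [np.float64(0.7067), np.float64(0.5907)]
310 [143.1  184.77] [np.float64(0.7077), np.float64(0.5909)]
320 [143.08 184.58] [np.float64(0.7076), np.float64(0.5914)]
slot cols [617. 617. 618. 618. 619. 618. 617. 617. 617. 618. 620. 615. 592. 571.
 597. 618. 621. 621. 623. 623. 622. 623. 616. 577. 485. 425. 418. 418.
 419. 419.]
353 -0.15702621125311847
353.5 -0.1583884790822529
354 -0.15975067268842003
[array([0.574, 0.036]), array([0.458, 0.007]), array([0.503, 0.037])]
[array([0.562, 0.039]), array([0.455, 0.012]), array([0.496, 0.039])]
20 201 309 [ 0.6497 -0.2026] 0.053
60 200 309 [ 0.6499 -0.1818] 0.053
100 181 309 [ 0.6546 -0.1622] 0.0628
150 202 308 [ 0.6495 -0.1373] 0.0529
190 203 307 [ 0.6495 -0.1167] 0.0536
210 204 305 [ 0.6497 -0.1059] 0.0531
```

View pics/t2.png

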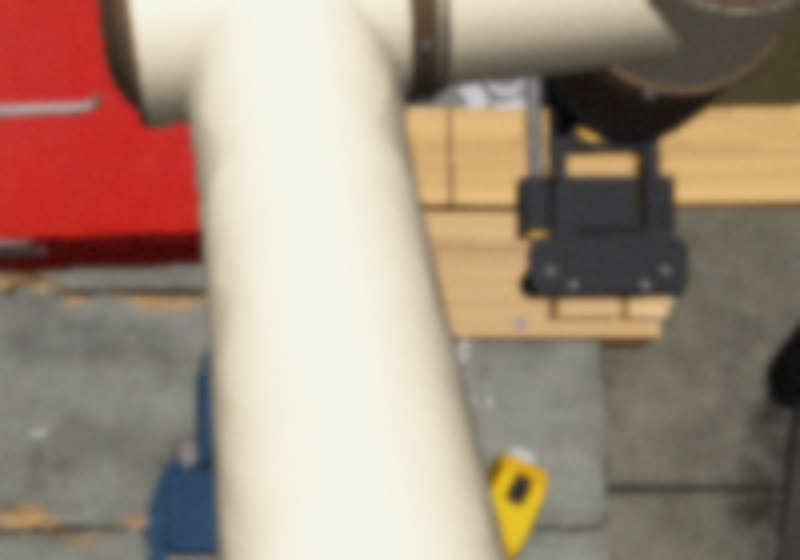

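In the top view the board is over the guide and the gripper is above the cheeks. The slot column gives y = −0.157, and the guide's mid x is about 0.650. I'll descend to just above the cheeks and look again.

Call:
move_arm:
  series:
    - {"grip": 0.2,"xyz": [2,0,40],"angular": [-0.002,0.002,0.002]}
    - {"grip": 0.2,"xyz": [2,0,85],"angular": [-0.002,0.002,0.002]}
    - {"grip": 0.2,"xyz": [2,0,130],"angular": [-0.002,0.002,0.002]}
    - {"grip": 0.2,"xyz": [2,0,165],"angular": [-0.002,0.002,0.002]}
    - {"grip": 0.2,"xyz": [2,0,188],"angular": [-0.002,0.002,0.002]}
    - {"grip": 0.2,"xyz": [2,0,190],"angular": [-0.002,0.002,0.002]}
    - {"grip": 0.2,"xyz": [2,0,190],"angular": [-0.002,0.002,0.002]}

```text
time_s: 7.3
tcp_pos: [0.6527, -0.0862, 0.0824]
ee_rot: [[0.002, -1.0, 0.002], [-1.0, -0.002, -0.001], [0.001, -0.002, -1.0]]
wrist_force: [-0.2, 0.1, -1.8]
gripper_width: 0.615
gripper_force: 30.0
```

Run:
```python
from h import *
s=r.sense();print(s['time_s'],s['tcp_pos'],s['wrist_force'],s['moment'])
np.savez('pics/s3.npz',p=s['tcp_pos'],R=s['ee_rot'])
save('wrist','w3')
plan((.651,-.087,.038),180)
```

```text
7.3 [ 0.65269969 -0.0861604   0.08241133] [-0.16125643  0.10709869 -1.80548373] [0.02912328 0.06070966 0.06931794]
[ 0.7  2.8 45.7] [-0.0046 -0.001   0.0023]
```

View pics/w3.png

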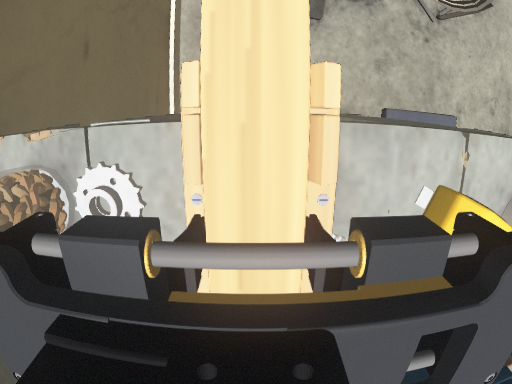

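Both cheeks are now visible beside the board. Their outer edges are at u≈181 and 341, the slot is at row ≈108, and the board spans u 201–310.

Run:
```python
from h import *
c=dict(np.load('pics/w3.npz'));s=dict(np.load('pics/s3.npz'));w=c['img'].astype(int);sw=w[:,:,0]-w[:,:,2]
for v in(75,90,100,130,140):
    m=sw[v]>35;u=256
    l=256
    while m[l]or m[l-1]or m[l-2]: l-=1
    q=256
    while m[q]or m[q+1] or m[q+2]: q+=1
    A=wpt(c,s,(l+.5,v),.048);B=wpt(c,s,(q-.5,v),.048);print(v,l,q,((A+B)/2)[:2].round(4),np.linalg.norm(A-B).round(4))
zt=s['p'][2]-.0263+.018
print(np.array2string(sw[40,190:325],max_line_width=200))
for v in(20,40,50):
    u=np.where(sw[v,180:340]>45)[0]+180
    A=wpt(c,s,(u.min()-.5,v),zt);B=wpt(c,s,(u.max()+.5,v),zt);print('board',v,u.min(),u.max(),((A+B)/2)[:2].round(4),np.linalg.norm(A-B).round(4))
print('slot',wpt(c,s,(190,108),.048),wpt(c,s,(325,108),.048))
```

```text
75 179 341 [ 0.6488 -0.1796] 0.0929
90 179 341 [ 0.6487 -0.1708] 0.093
100 180 341 [ 0.6484 -0.1649] 0.0926
130 180 340 [ 0.6486 -0.1472] 0.0929
140 181 340 [ 0.6483 -0.1413] 0.0928
[22 22 23 22 22 24 23 23 22 23 54 64 67 67 69 67 69 71 71 75 77 78 78 76 77 76 74 74 75 75 74 75 75 74 77 75 78 78 76 75 75 75 73 74 75 73 76 77 76 78 75 75 76 73 75 74 72 72 73 75 76 78 78 80 79 79
 79 81 79 79 75 74 70 68 69 71 71 73 73 71 74 72 73 73 74 76 77 74 75 75 73 75 74 72 75 73 75 74 70 72 72 69 72 68 69 69 67 67 66 66 67 67 67 69 68 70 69 73 80 94 41 22 21 20 20 19 21 20 22 20 18 20
 21 21 18]
board 20 201 309 [ 0.6518 -0.2039] 0.053
board 40 200 309 [ 0.6521 -0.1934] 0.0532
board 50 201 309 [ 0.6518 -0.1883] 0.0526
slot [ 0.68908616 -0.15962819  0.048     ] [ 0.61136538 -0.16002464  0.048     ]
```

Call:
move_arm:
  series:
    - {"grip": 0.2,"xyz": [1,3,2],"angular": [-0.004,0,0.002]}
    - {"grip": 0.2,"xyz": [1,3,12],"angular": [-0.004,0,0.002]}
    - {"grip": 0.2,"xyz": [1,3,22],"angular": [-0.004,0,0.002]}
    - {"grip": 0.2,"xyz": [1,3,32],"angular": [-0.004,0,0.002]}
    - {"grip": 0.2,"xyz": [1,3,37],"angular": [-0.004,0,0.002]}
    - {"grip": 0.2,"xyz": [1,3,37],"angular": [-0.004,0,0.002]}

```text
time_s: 7.95
tcp_pos: [0.6487, -0.0881, 0.0435]
ee_rot: [[-0.001, -1.0, -0.005], [-1.0, 0.001, -0.001], [0.001, 0.005, -1.0]]
wrist_force: [0.0, 0.3, -2.7]
gripper_width: 0.619
gripper_force: 30.0
```

Run:
```python
from h import *
s=r.sense();print(s['time_s'],s['tcp_pos'],s['wrist_force'],s['moment'])
plan((.6497,-.087,.038),180)
```

```text
7.95 [ 0.64866368 -0.088094    0.04348364] [ 0.00430778  0.25728904 -2.71704613] [0.06810931 0.17357113 0.02487397]
[-1.1 -1.1  5.5] [ 0.005  -0.0008 -0.0012]
```

Call:
move_arm:
  series:
    - {"grip": 0.2,"xyz": [0,0,2],"angular": [0.003,0,0]}
    - {"grip": 0.2,"xyz": [0,0,4],"angular": [0.003,0,0]}
    - {"grip": 0.2,"xyz": [0,0,5],"angular": [0.003,0,0]}
    - {"grip": 0.2,"xyz": [0,0,5],"angular": [0.003,0,0]}

```text
time_s: 8.35
tcp_pos: [0.6495, -0.088, 0.0401]
ee_rot: [[-0.001, -1.0, 0.001], [-1.0, 0.001, -0.001], [0.001, -0.001, -1.0]]
wrist_force: [0.5, 0.4, -3.2]
gripper_width: 0.619
gripper_force: 30.0
```

Call:
move_arm:
  series:
    - {"grip": 0.2,"xyz": [0,0,1],"angular": [0,0,0]}
    - {"grip": 0.2,"xyz": [0,0,2],"angular": [0,0,0]}
    - {"grip": 0.2,"xyz": [0,0,2.5],"angular": [0,0,0]}
    - {"grip": 0.2,"xyz": [0,0,2.5],"angular": [0,0,0]}

```text
time_s: 8.75
tcp_pos: [0.6496, -0.088, 0.0383]
ee_rot: [[-0.001, -1.0, 0.001], [-1.0, 0.001, -0.001], [0.001, -0.001, -1.0]]
wrist_force: [-0.9, 1.0, 1.8]
gripper_width: 0.62
gripper_force: 30.0
```

The wrist force shows the board touching the floor. Release.

Call:
move_arm:
  series:
    - {"grip": 0.9,"xyz": [0,0,0],"angular": [0,0,0]}
    - {"grip": 0.9,"xyz": [0,0,0],"angular": [0,0,0]}
    - {"grip": 0.9,"xyz": [0,0,0],"angular": [0,0,0]}
    - {"grip": 0.9,"xyz": [0,0,-3],"angular": [0,0,0]}
    - {"grip": 0.9,"xyz": [0,0,-3],"angular": [0,0,0]}

```text
time_s: 9.25
tcp_pos: [0.65, -0.088, 0.0411]
ee_rot: [[-0.001, -1.0, 0.002], [-1.0, 0.001, -0.001], [0.001, -0.002, -1.0]]
wrist_force: [0.5, 0.3, 0.5]
gripper_width: 0.887
gripper_force: 0.0
```

```bash
cat > look.py <<'E'
from h import *
import sys
s=r.sense();print(s['time_s'],s['tcp_pos'],s['wrist_force'],s['gripper_width'])
n=sys.argv[1];sp=dict(p=s['tcp_pos'],R=s['ee_rot']);np.savez('pics/s%s.npz'%n,**sp)
c=save('wrist',n)
w=c['img'].astype(int);sw=w[:,:,0]-w[:,:,2]
for v in(5,20,40,60,80):
    u=np.where(sw[v,185:335]>45)[0]+185
    if len(u)==0: continue
    A=wpt(c,sp,(u.min()-.5,v),.03);B=wpt(c,sp,(u.max()+.5,v),.03);print('board',v,u.min(),u.max(),((A+B)/2)[:2].round(4),np.linalg.norm(A-B).round(4))
E
python3 look.py w4
```

```text
9.25 [ 0.64996284 -0.08799008  0.04113165] [0.54913153 0.32806314 0.52245903] 0.8865261686515311
board 5 203 308 [ 0.6485 -0.2149] 0.0529
board 20 203 309 [ 0.6483 -0.2066] 0.053
board 40 202 309 [ 0.6485 -0.1959] 0.0532
board 60 185 334 [ 0.6464 -0.1861] 0.0744
board 80 185 334 [ 0.6464 -0.1759] 0.0744
```

View pics/w4.png

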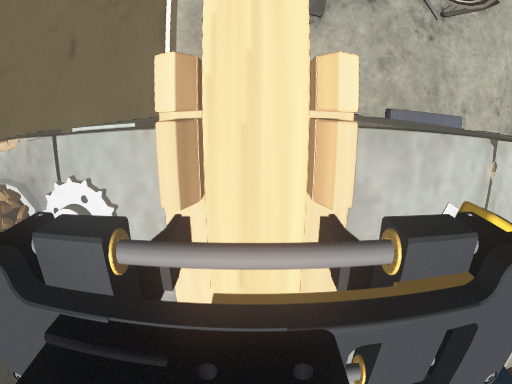

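The board is seated between the cheeks with even gaps. The slot is at row ≈115. Next I'll regrasp toward the short end.

Call:
move_arm:
  series:
    - {"grip": 0.9,"xyz": [-30,0,-3],"angular": [0,0,0]}
    - {"grip": 0.9,"xyz": [-66,0,-3],"angular": [0,0,0]}
    - {"grip": 0.9,"xyz": [-66,0,0],"angular": [0,0,0]}
    - {"grip": 0.9,"xyz": [-66,0,2],"angular": [0,0,0]}
    - {"grip": 0.2,"xyz": [-66,0,2],"angular": [0,0,0]}
    - {"grip": 0.2,"xyz": [-66,0,2],"angular": [0,0,0]}
    - {"grip": 0.2,"xyz": [-66,0,2],"angular": [0,0,0]}
    - {"grip": 0.2,"xyz": [-66,0,2],"angular": [0,0,0]}
    - {"grip": 0.2,"xyz": [-66,0,2],"angular": [0,0,0]}

```text
time_s: 10.2
tcp_pos: [0.6496, -0.0226, 0.0386]
ee_rot: [[-0.002, -1.0, 0.001], [-1.0, 0.002, -0.001], [0.001, -0.001, -1.0]]
wrist_force: [0.7, -1.5, -0.4]
gripper_width: 0.615
gripper_force: 30.0
```

Call:
move_arm:
  series:
    - {"grip": 0.2,"xyz": [4,0,0],"angular": [0,0,0]}
    - {"grip": 0.2,"xyz": [14,0,0],"angular": [0,0,0]}
    - {"grip": 0.2,"xyz": [25,0,0],"angular": [0,0,0]}
    - {"grip": 0.2,"xyz": [36,0,0],"angular": [0,0,0]}
    - {"grip": 0.2,"xyz": [47,0,0],"angular": [0,0,0]}
    - {"grip": 0.2,"xyz": [58,0,0],"angular": [0,0,0]}
    - {"grip": 0.2,"xyz": [67,0,0],"angular": [0,0,0]}
    - {"grip": 0.2,"xyz": [71,0,0],"angular": [0,0,0]}
    - {"grip": 0.2,"xyz": [71,0,0],"angular": [0,0,0]}

```text
time_s: 11.1
tcp_pos: [0.6494, -0.0944, 0.0386]
ee_rot: [[-0.002, -1.0, 0.001], [-1.0, 0.002, -0.002], [0.002, -0.001, -1.0]]
wrist_force: [1.6, -2.3, -0.3]
gripper_width: 0.618
gripper_force: 30.0
```

```bash
python3 look.py w5
python3 - <<'E'
from h import *
s=r.sense();print(s['time_s'],s['tcp_pos'],s['wrist_force'],s['moment'])
t=save('top','top5')
E
```

```text
11.1 [ 0.64938524 -0.0943927   0.03860224] [ 1.57205073 -2.26018474 -0.342054  ] 0.618282586537365
board 5 201 308 [ 0.6483 -0.2205] 0.053
board 20 201 309 [ 0.648  -0.2123] 0.0532
board 40 200 309 [ 0.6483 -0.2017] 0.0533
board 60 200 309 [ 0.6483 -0.1915] 0.0532
board 80 185 334 [ 0.6458 -0.182 ] 0.0732
11.15 [ 0.64939652 -0.09412987  0.03863402] [ 0.30684167 -2.2061293  -0.45819752] [-0.72059154  0.01369287 -0.00314537]
```

Call:
move_arm:
  series:
    - {"grip": 0.9,"xyz": [0,0,0],"angular": [0,0,0]}
    - {"grip": 0.9,"xyz": [0,0,0],"angular": [0,0,0]}
    - {"grip": 0.9,"xyz": [0,0,0],"angular": [0,0,0]}
    - {"grip": 0.9,"xyz": [0,0,-3],"angular": [0,0,0]}
    - {"grip": 0.9,"xyz": [-30,0,-3],"angular": [0,0,0]}
    - {"grip": 0.9,"xyz": [-64,0,-3],"angular": [0,0,0]}
    - {"grip": 0.9,"xyz": [-64,0,-3],"angular": [0,0,0]}

```text
time_s: 11.9
tcp_pos: [0.65, -0.0256, 0.042]
ee_rot: [[0.003, -1.0, 0.002], [-1.0, -0.003, -0.0], [0.0, -0.002, -1.0]]
wrist_force: [0.7, -0.5, -0.9]
gripper_width: 0.899
gripper_force: 0.0
```

```bash
python3 look.py w6
```

```text
11.9 [ 0.65002373 -0.02555101  0.04201629] [ 0.72982188 -0.50099437 -0.85328519] 0.8992968021986
board 5 185 334 [ 0.647  -0.1539] 0.0761
board 20 185 334 [ 0.647  -0.1454] 0.0756
board 40 185 334 [ 0.6469 -0.1344] 0.0751
board 60 185 334 [ 0.6469 -0.1239] 0.0749
board 80 185 334 [ 0.6468 -0.1135] 0.0749
```

View pics/w6.png

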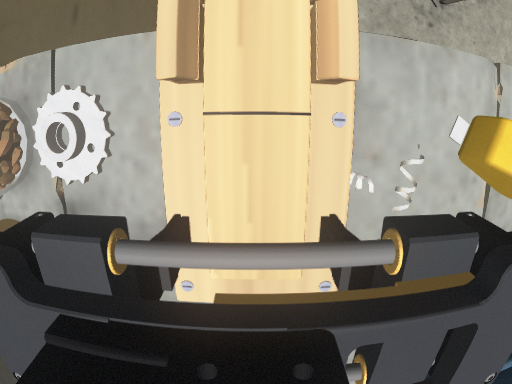

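The pencil line is clear at row ≈113 and the cheeks' inner ends are at row ≈80. Now I'll measure the remaining distance.

```bash
cat > line.py <<'E'
from h import *
import sys
n=sys.argv[1];c=dict(np.load(f'pics/{n}.npz'));s=dict(np.load(f'pics/s{n}.npz'));g=c['img'].astype(float).sum(2)
for nm,u0,u1 in(('L',215,240),('M',240,270),('R',275,300)):
    p=g[70:160,u0:u1].mean(1);d=cv2.GaussianBlur(p[:,None],(1,15),0)[:,0]-p
    i=d.argmax();w=np.clip(d[i-2:i+3],0,None);v=70+i+(w*np.arange(-2,3)).sum()/w.sum()
    print(nm,v.round(2),wpt(c,s,((u0+u1)/2,v),.03)[:2].round(4))
for nm,u0,u1 in(('cheekL',164,184),('cheekR',332,352)):
    p=g[60:160,u0:u1].mean(1);gr=np.abs(np.gradient(p));d=cv2.GaussianBlur(p[:,None],(1,15),0)[:,0]-p
    i=gr[:40].argmax()+60;j=d.argmax()+60
    print(nm,'edge',i,wpt(c,s,((u0+u1)/2,i),.048)[:2].round(4),'dark',j,wpt(c,s,((u0+u1)/2,j),.048)[:2].round(4))
E
python3 line.py w6
```

```text
L 112.85 [ 0.6627 -0.096 ]
M 112.76 [ 0.6491 -0.096 ]
R 113.17 [ 0.633 -0.096]
cheekL edge 77 [ 0.6848 -0.113 ] dark 79 [ 0.6848 -0.1121]
cheekR edge 78 [ 0.6108 -0.1131] dark 80 [ 0.6107 -0.1122]
```

Line at y −0.096 and slot at −0.157, so 61 mm to go. I'll grip and slide most of it.

Call:
move_arm:
  series:
    - {"grip": 0.9,"xyz": [0,0,3],"angular": [0,0,0]}
    - {"grip": 0.2,"xyz": [0,0,3.5],"angular": [0,0,0]}
    - {"grip": 0.2,"xyz": [0,0,3.5],"angular": [0,0,0]}
    - {"grip": 0.2,"xyz": [0,0,3.5],"angular": [0,0,0]}
    - {"grip": 0.2,"xyz": [0,0,3.5],"angular": [0,0,0]}
    - {"grip": 0.2,"xyz": [0,0,3.5],"angular": [0,0,0]}
    - {"grip": 0.2,"xyz": [0,0,3.5],"angular": [0,0,0]}

```text
time_s: 12.65
tcp_pos: [0.6495, -0.0295, 0.0381]
ee_rot: [[-0.001, -1.0, 0.001], [-1.0, 0.001, -0.001], [0.001, -0.001, -1.0]]
wrist_force: [0.3, -0.6, -0.4]
gripper_width: 0.614
gripper_force: 30.0
```

Call:
move_arm:
  series:
    - {"grip": 0.2,"xyz": [4,0,0],"angular": [0,0,0]}
    - {"grip": 0.2,"xyz": [12,0,0],"angular": [0,0,0]}
    - {"grip": 0.2,"xyz": [21,0,0],"angular": [0,0,0]}
    - {"grip": 0.2,"xyz": [30,0,0],"angular": [0,0,0]}
    - {"grip": 0.2,"xyz": [38,0,0],"angular": [0,0,0]}
    - {"grip": 0.2,"xyz": [45,0,0],"angular": [0,0,0]}
    - {"grip": 0.2,"xyz": [50,0,0],"angular": [0,0,0]}
    - {"grip": 0.2,"xyz": [50,0,0],"angular": [0,0,0]}
    - {"grip": 0.2,"xyz": [50,0,0],"angular": [0,0,0]}

```text
time_s: 13.55
tcp_pos: [0.6495, -0.0801, 0.0381]
ee_rot: [[-0.001, -1.0, 0.001], [-1.0, 0.001, -0.002], [0.002, -0.001, -1.0]]
wrist_force: [0.3, -2.1, 0.3]
gripper_width: 0.62
gripper_force: 30.0
```

```bash
python3 look.py w7; python3 line.py w7
```

```text
13.55 [ 0.64945678 -0.08007797  0.03814371] [ 0.26237737 -2.08473355  0.32530376] 0.6195398338005201
board 5 201 309 [ 0.6482 -0.206 ] 0.0534
board 20 200 309 [ 0.6485 -0.1979] 0.0535
board 40 185 334 [ 0.6459 -0.1881] 0.0732
board 60 185 334 [ 0.6459 -0.1777] 0.073
board 80 185 334 [ 0.6459 -0.1677] 0.073
L 120.93 [ 0.6615 -0.1467]
M 120.7 [ 0.6482 -0.1468]
R 120.8 [ 0.6325 -0.1469]
cheekL edge 96 [ 0.6829 -0.1589] dark 95 [ 0.6829 -0.1594]
cheekR edge 96 [ 0.6108 -0.1591] dark 95 [ 0.6108 -0.1596]
```

Call:
move_arm:
  series:
    - {"grip": 0.2,"xyz": [3,0,0],"angular": [0,0,0]}
    - {"grip": 0.2,"xyz": [7,0,0],"angular": [0,0,0]}
    - {"grip": 0.2,"xyz": [11,0,0],"angular": [0,0,0]}
    - {"grip": 0.2,"xyz": [11,0,0],"angular": [0,0,0]}
    - {"grip": 0.2,"xyz": [11,0,0],"angular": [0,0,0]}

```text
time_s: 14.1
tcp_pos: [0.6497, -0.0901, 0.0382]
ee_rot: [[-0.001, -1.0, 0.001], [-1.0, 0.001, -0.001], [0.001, -0.001, -1.0]]
wrist_force: [0.1, 1.9, 1.3]
gripper_width: 0.617
gripper_force: 30.0
```

```bash
python3 look.py w8; python3 line.py w8; python3 -c "
import cv2;i=cv2.imread('pics/w8.png')[70:170,150:365];cv2.imwrite('pics/w8c.png',cv2.resize(i,None,fx=3.7,fy=5,interpolation=2))"
```

```text
14.1 [ 0.64967373 -0.09014937  0.0381866 ] [0.14443206 1.90376949 1.31580252] 0.6171719096614876
board 5 201 309 [ 0.6485 -0.2161] 0.0533
board 20 200 309 [ 0.6487 -0.2079] 0.0535
board 40 200 309 [ 0.6487 -0.1974] 0.0531
board 60 185 334 [ 0.6462 -0.1878] 0.073
board 80 185 334 [ 0.6462 -0.1777] 0.073
L 120.99 [ 0.6617 -0.1568]
M 120.89 [ 0.6484 -0.1567]
R 121.03 [ 0.6327 -0.1568]
cheekL edge 61 [ 0.683  -0.1844] dark 125 [ 0.6834 -0.1564]
cheekR edge 89 [ 0.6111 -0.1723] dark 125 [ 0.6107 -0.1566]
```

View pics/w8c.png

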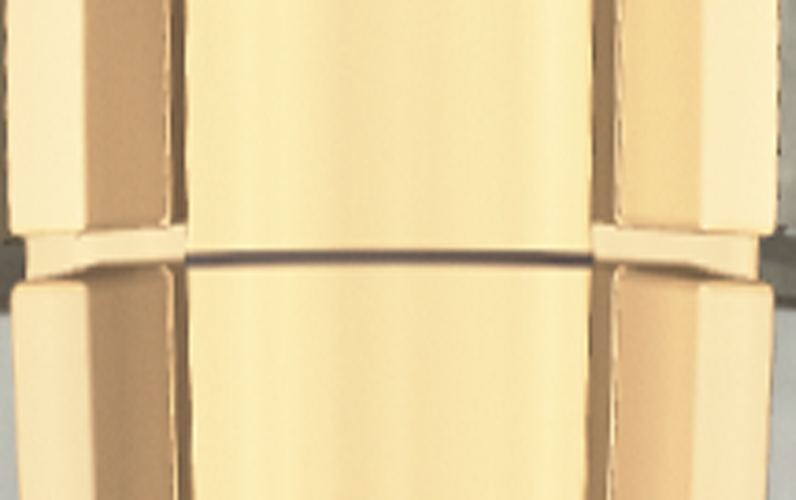

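At board level the line is about 1 mm on the bench side of the slot's middle. I'll nudge it 1 mm outward and let it settle.

Call:
move_arm:
  series:
    - {"grip": 0.2,"xyz": [1,0,0],"angular": [0,0,0]}
    - {"grip": 0.2,"xyz": [1,0,0],"angular": [0,0,0]}
    - {"grip": 0.2,"xyz": [1,0,0],"angular": [0,0,0]}
    - {"grip": 0.2,"xyz": [1,0,0],"angular": [0,0,0]}
    - {"grip": 0.2,"xyz": [1,0,0],"angular": [0,0,0]}
    - {"grip": 0.2,"xyz": [1,0,0],"angular": [0,0,0]}

```text
time_s: 14.75
tcp_pos: [0.6496, -0.0908, 0.0382]
ee_rot: [[-0.001, -1.0, 0.001], [-1.0, 0.001, -0.0], [0.0, -0.001, -1.0]]
wrist_force: [0.6, 4.2, 2.3]
gripper_width: 0.617
gripper_force: 30.0
```

```bash
python3 look.py w9; python3 line.py w9; python3 -c "
from h import *
s=r.sense();print(s['tcp_pos'],s['gripper_force'],s['wrist_force'],np.abs(s['joint_velocities']).max())"
```

```text
14.75 [ 0.64961982 -0.09081354  0.03816925] [0.63069542 4.19954987 2.34616121] 0.6170291930178048
board 5 201 309 [ 0.6484 -0.2167] 0.0533
board 20 200 309 [ 0.6486 -0.2085] 0.0534
board 40 200 309 [ 0.6486 -0.198 ] 0.0531
board 60 185 334 [ 0.6461 -0.1884] 0.0729
board 80 185 334 [ 0.6461 -0.1784] 0.0729
L 120.99 [ 0.6616 -0.1574]
M 120.89 [ 0.6484 -0.1574]
R 121.03 [ 0.6327 -0.1575]
cheekL edge 60 [ 0.683  -0.1855] dark 126 [ 0.6834 -0.1567]
cheekR edge 72 [ 0.6111 -0.1804] dark 126 [ 0.6107 -0.1568]
[ 0.64960588 -0.09083315  0.03815088] 30.00036120414734 [1.01200772 2.38149892 1.435197  ] 0.11021044747808724
```

```bash
python3 -c "
from h import *
print(r.finish_job())"
```

```text
the job is handed in; nothing more can be done
None
```

The job is handed in at about 15 s: the board is flat in the guide with its pencil line within about 1 mm of the slot's middle by the wrist camera, and the gripper still holds the short end at 30 N. The hand-in gave no verdict.

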